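Cure a dental model: shut the box, hold the hand lamp over its light port

ROBOT

A 7-joint arm with a two-finger parallel gripper is mounted at the origin on the work surface. World frame = base frame: x ahead of the robot, y to its left, z up, the work surface at z = 0. Lengths are in m, angles in degrees, forces in N, time in s.
With the tool pointing down it reaches from about 0.4 to 0.9 m from the base axis. Payload 5.5 kg.
Tool frame: the origin (TCP) lies at the very end of the fingers, on their centre line; the grasp point (between the pads) lies 19 mm behind it; z points along the fingers, y is the line along which they close (so a half turn about z gives the same grasp; the last joint's range is limited). The gripper opens to 92 mm and grips with 3 to 60 N. Pads are 19 mm wide; open, the fingers measure 130 mm over their backs; the gripper's body (75 mm by 190 mm) begins 47 mm behind the grasp point.
Start: joints at [81.543, 28.699, -24.465, 88.831, 12.651, 65.22, -12.049], TCP at [0.26, -0.596, 0.227] pointing down, gripper open.
Joint ranges: [-164.97, 164.97], [-17.58, 116.51], [-87.97, 89.64], [11.32, 138.91], [-80.73, 260.73], [10.89, 115.49], [-147.41, 147.41]. Speed limits (degrees/s): [147.25, 147.25, 180, 180, 180, 180, 180].

INTERFACE

Orientations are given as a 3x3 rotation matrix whose columns are the frame's x, y, z axes.
In Python, from bench import manip gives the robot as it stands.
- The arm moves only by the shell command python3 shift.py FILE [OPENING] [FORCE], which reads ROWS from the file FILE. ROWS is a JSON object whose key "segments" holds a list of rows, 1 to 5 of them, each of 4 numbers: dx, dy, dz in cm, then a turn about the tool's z in units of 10 degrees; each row is the pose to reach, as a shift and turn from the pose commanded when the command began, along the tool's axes at that moment; what a row does not reach only later rows make up. A row lasts 1/8 s, in which the tool goes at most 0.0625 m and 10.7 degrees, less where a joint would pass 70% of its speed; a pose out of reach is approached as far as the arm can. OPENING is the finger opening in m, set as the command begins (- or left out keeps the last). The fingers move at their own pace and stop on an object; FORCE is the grip in N (left out, the last holds). Time passes only in rows, so rows that do not move let the fingers close. It prints the time, the measured TCP pose, the force, the opening and the grip force at its end. Input that does not fit is refused with a message, and nothing moves.
- manip.sense(): the state, without advancing time (a new reading comes with each control period).
- manip.grab_frame(name): name is "scene" or "top" or "wrist"; returns a dict with "pixels" (480x640x3 uint8, red, green, blue), "intrinsics" (3x3 intrinsics, pixels), "T" (4x4, takes a point from camera to world coordinates). Camera axes: x right, y down, z forward; pixel columns grow to the right and rows downward; lengths in m; the calibration is good to about 2 mm. A picture is of the moment at which its call begins. There is no depth.
- manip.finish_job(): hands the job in; it is judged then, once.
The state is a dict: "time": time; "qpos": joint angles; "dq": joint speeds; "joint_torque": joint torques, N m; "position": TCP position; "orientation": TCP orientation; "contact_force": force on the tool from outside, world axes, zero at the start; "ft_torque": the same for the moment, N m; "width": finger opening in m; "grasp_force": force on a finger pad.
Only numpy, scipy, OpenCV 4.12 (cv2) and the standard library are available. Lean on these libraries where they do the work, as an engineer would, in place of code of your own. Each camera call takes 0.05 s, during which the arm holds its last target. There are 200 camera calls.

TASK

Push the curing box's drawer fully shut on the dental model inside it, and only then take the flat hand lamp out of its charging cradle, carry it over the model rack, and hold it upright over the oblong light port in the box's roof, centred and lined up with the port, its lens about a centimetre above the port's rim. Never let the lamp touch the curing box, and leave the things on the rack and everything else on the bench where they are. The program finishes while still holding the lamp steadily there: do not put it down or let go.

Things in the scene. Friction and masses are not known exactly. Their poses are not given: they have to be found in the camera images.
- curing_box: White metal curing box, fixed to the bench, 150 (x) x 150 (y) mm, roof 90 mm high, with an oblong light port in the middle of its roof. Origin at the centre of its underside, z up; its open side with the drawer faces its -x. It stands on the robot's left or right, the cradle on the other side. Nothing overhangs the drawer pull.
- port (a point): Centre of the light port, on the top plane of its black rubber rim (96 mm above the bench, the highest point of the box). The port is an oblong opening 32 (box x) x 66 (box y) mm inside a rim 8 mm wide and 6 mm high; a glass pane lies 14 mm below the rim's top. Axes as the box's: the port's long side runs along y.
- drawer (a joint): Drawer travel in m: 0 fully shut, up to 0.085 open; it slides out along the box's -x and starts 0.045 to 0.075 open. Sliding friction about 1.5 N, stays where it is left; rigid stop at 0. A plaster model is fixed in it.
- drawer_pull (a point): Centre of the front face of the drawer's pull, an aluminium ledge 80 mm wide (box y), 14 mm high, standing 18 mm out from the flat drawer front (146 mm wide, 8 to 78 mm above the bench), at 50 mm height. Axes as the box's. With the drawer shut it lies 103 mm from the box's origin along the box's -x.
- cradle: Grey charging cradle for the lamp, fixed to the bench: foot 90 (x) x 110 (y) x 8 mm, with an upright pocket 32 (x) x 66 (y) mm inside, walls 6 mm, rim 38 mm above the bench, pocket floor 12 mm above the bench. Origin at the centre of its underside.
- lamp: Flat white hand lamp standing upright in the cradle's pocket with about 3 mm play each way, 26 (x, thin) x 60 (y, wide) x 105 (z) mm, about 0.18 kg; the lowest 16 mm are a black nose 20 x 54 mm with the lens on its underside. A bright band 30 mm up. Origin at the centre of the underside, z up. Grip it across the thin x side, some 65 mm up.
- lens (a point): Centre of the lamp's lens, the same point as the lamp's origin (the centre of its underside).
- rack: Low aluminium model rack, fixed, 240 (x) x 80 (y) mm, deck 70 mm high with low side wires, standing between the box and the cradle; on it stand two plaster models and a jar between them (the tallest, its top 130 mm above the bench). Origin at the centre of its underside.
- model1: Bystander on the rack, nearest the robot: plaster dental arch model, horseshoe row of white teeth on a pale plaster base, 60 x 60 mm, 32 mm high; origin at the centre of its underside
- model2: Bystander on the rack, farthest from the robot: plaster dental arch model, horseshoe row of white teeth on a pale plaster base, 60 x 60 mm, 32 mm high; origin at the centre of its underside
- mixing_bowl: Bystander: black rubber mixing bowl, 90 mm across, 50 mm high, at the left of the bench; origin at the centre of its underside
- jar: Bystander on the middle of the rack: clear jar with a white cap, 56 mm across, 60 mm high; origin at the centre of its underside
- cup: Bystander: clear plastic cup, 64 mm across, 60 mm high, between the robot and the rack; origin at the centre of its underside
- spatula: Bystander: spatula, 180 mm long, lying at the right of the bench; origin at its middle, underside

How it is judged:
By the outcome, as a careful person would: the job done as asked, in the order asked, and still so for the second after the job is handed in, while the arm keeps its last pose, push and grip.
It also fails if it takes over 59 s, if anything falls off the work surface, if the arm or the gripper's body presses on something with over 40 N, if the wrist force passes 120 N, or if a joint passes its speed limit or range.

## Working session

There is one attempt and no reset: what is moved stays moved. The work goes in short steps, Python scripts to look and compute and a shell command to move; the robot and the scene stay as the last step left them, time stands still between calls to the robot, and variables do not carry over. Pictures are saved under pics/ and viewed, at most 10 in all, crops included, and the job is handed in when it is done.

```bash
ls; mkdir -p pics
python3 - <<'E'
from bench import manip
import cv2,numpy as np
np.set_printoptions(precision=4,suppress=True)
s=manip.sense();print(s['time'],s['position'],s['orientation'],s['width'])
for n in("scene","top"):
    f=manip.grab_frame(n);cv2.imwrite(f"pics/{n}0.png",f['pixels'][:,:,::-1]);np.savez(f"pics/{n}0.npz",**{k:f[k] for k in("pixels","intrinsics","T")});print(n,f['intrinsics'],f['T'])
E
```

```text
bench.py
pics
shift.py
0.0 [ 0.2592 -0.5953  0.2257] [[ 0.9168  0.3993 -0.0007]
 [ 0.3993 -0.9168  0.0018]
 [ 0.0001 -0.0019 -1.    ]] 0.092146811421621
scene [[539.8797   0.     320.8449]
 [  0.     539.8797 235.0151]
 [  0.       0.       1.    ]] [[ 0.5476  0.7049 -0.4509  1.1375]
 [ 0.8368 -0.4616  0.2946 -0.3927]
 [-0.0005 -0.5386 -0.8426  1.2002]
 [ 0.      0.      0.      1.    ]]
top [[553.3846   0.     309.9684]
 [  0.     553.3846 234.8656]
 [  0.       0.       1.    ]] [[-0.0128 -0.984   0.1778  0.3383]
 [-0.9999  0.0137  0.0037 -0.0092]
 [-0.006  -0.1777 -0.9841  1.265 ]
 [ 0.      0.      0.      1.    ]]
```

View pics/scene0.png

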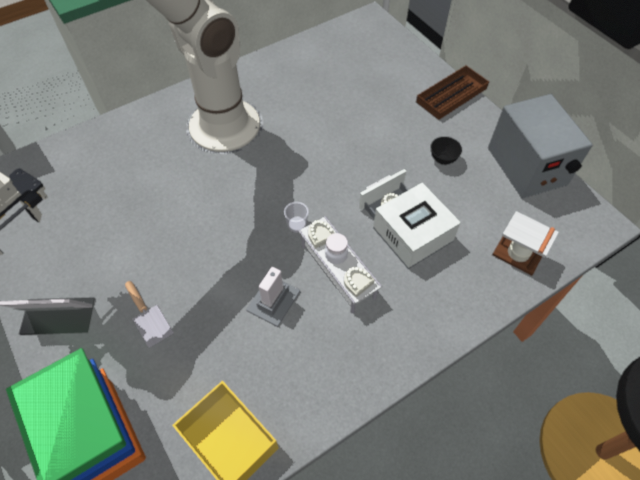

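View pics/top0.png

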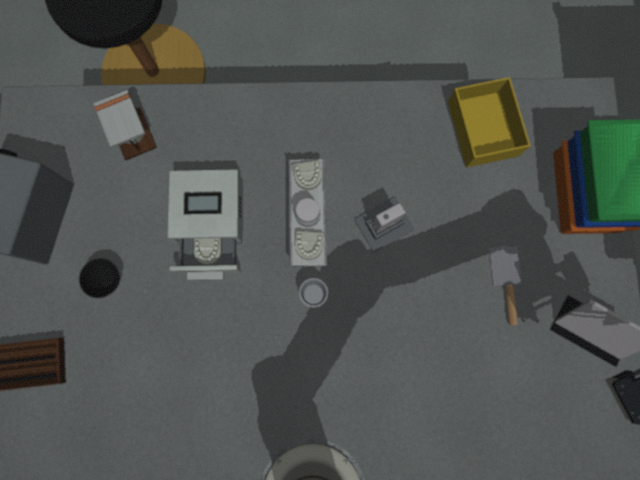

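Scene: box (410,220) and drawer open at (385,190); lamp at (268,285). Top: box (203,203), pull (205,275), lamp top (390,215), cup (313,292), rack (307,212). Now a zoomed composite.

Run:
```python
import cv2,numpy as np
t=cv2.imread('pics/top0.png');s=cv2.imread('pics/scene0.png')
def c(i,x,y,w,h):return cv2.resize(i[y:y+h,x:x+w],(400,300),interpolation=cv2.INTER_CUBIC)
# scale: box top 160x120 ->2.5 ; cradle 80x60 ->5
o=np.vstack([np.hstack([c(t,130,163,160,120),c(t,350,182,80,60)]),np.hstack([c(s,340,160,133,100),c(s,240,260,80,60)])])
cv2.imwrite('pics/z1.png',o)
```

```text
(no output)
```

View pics/z1.png

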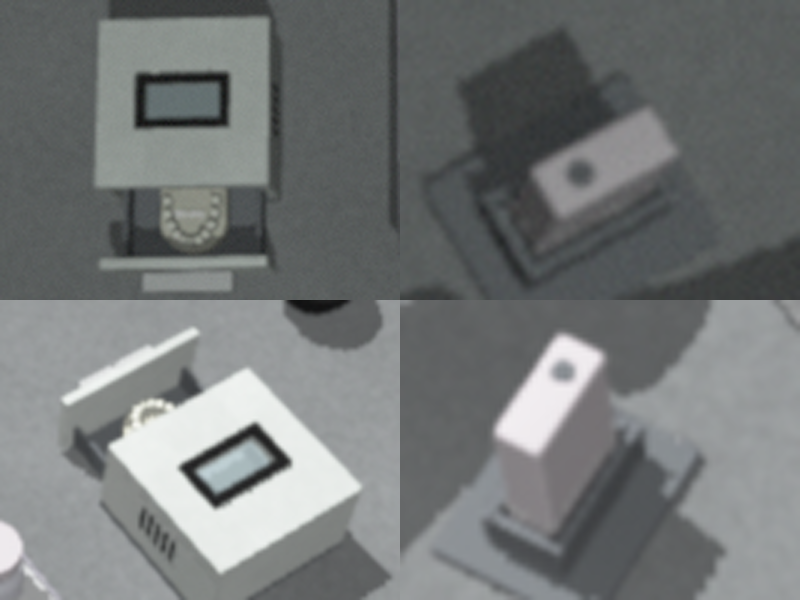

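Box rim corners in both crops and lamp top corners are clear; I'll triangulate them.

```bash
cat > tri.py <<'E'
import numpy as np
from scipy.optimize import least_squares
np.set_printoptions(precision=4,suppress=True)
def cam(n):
    d=np.load(f'pics/{n}.npz');return d['intrinsics'],d['T']
def proj(c,P):
    K,T=c;q=(np.atleast_2d(P)-T[:3,3])@T[:3,:3];q=q@K.T;return q[:,:2]/q[:,2:]
def tri(cs,px):
    A=[];b=[]
    for (K,T),p in zip(cs,px):
        d=T[:3,:3]@np.linalg.inv(K)@[p[0],p[1],1];d/=np.linalg.norm(d);M=np.eye(3)-np.outer(d,d);A.append(M);b.append(M@T[:3,3])
    A=np.vstack(A);b=np.hstack(b);P=np.linalg.lstsq(A,b,rcond=None)[0];return P,np.linalg.norm(A@P-b)
def rect(cs,px,lx,ly):
    """fit horizontal rectangle; px[cam] rows for corners (+x+y),(+x-y),(-x-y),(-x+y)"""
    L=np.array([[1,1],[1,-1],[-1,-1],[-1,1]])*[lx/2,ly/2]
    def P(v):
        c,s=np.cos(v[3]),np.sin(v[3]);return np.c_[L@np.array([[c,s],[-s,c]])+v[:2],np.full(4,v[2])]
    best=None
    for y0 in(0,.5,-.5):
        r=least_squares(lambda v:np.hstack([(proj(c,P(v))-p).ravel() for c,p in zip(cs,px)]),[.55,0,.1,y0])
        if best is None or r.cost<best.cost:best=r
    n=len(best.fun);return best.x[:3],np.degrees(best.x[3]),np.sqrt(np.mean(best.fun**2))
E
python3 - <<'E'
from tri import *
cs=[cam('top0'),cam('scene0')]
def tb(a):a=np.array(a,float);return np.c_[130+a[:,0]/2.5,163+a[:,1]/2.5]-.3
def sb(a):a=np.array(a,float);return np.c_[340+a[:,0]*133/400,160+(a[:,1]-300)/3]-.33
def tl(a):a=np.array(a,float);return np.c_[350+(a[:,0]-400)/5,182+a[:,1]/5]-.4
def sl(a):a=np.array(a,float);return np.c_[240+(a[:,0]-400)/5,260+(a[:,1]-300)/5]-.4
sets={'rim':(tb([(135,74),(229,72),(229,126),(137,128)]),sb([(292,462),(214,508),(180,468),(257,423)]),.048,.082),
'roof':(tb([(99,19),(269,17),(269,188),(96,186)]),sb([(360,487),(222,572),(108,447),(248,369)]),.15,.15),
'lamp':(tl([(530,168),(651,107),(679,152),(560,218)]),sl([(606,355),(547,456),(495,430),(560,333)]),.026,.060)}
# pull: front face bottom corners at top image; drawer front top corners
for k,(a,b,lx,ly) in sets.items():
    print(k,*rect(cs,[a,b],lx,ly)); print([tri(cs,[p,q])[0] for p,q in zip(a,b)])
for c,p in zip(cs,sets['lamp'][:2]):print(rect([c],[p],.026,.06))
# drawer: front-panel top corners: top (99,260..269)outer-front left, right
a=tb([(99,268),(267,266)]);b=sb([(197,328),(61,402)])
print('panel',[tri(cs,[p,q]) for p,q in zip(a,b)])
E
```

```text
rim [0.6259 0.2296 0.0907] 0.5255095696074656 0.617255779585148
[array([0.6495, 0.2713, 0.091 ]), array([0.65  , 0.1888, 0.0908]), array([0.6024, 0.1893, 0.0899]), array([0.6019, 0.2699, 0.0917])]
roof [0.625  0.2294 0.0876] 0.19648875345871175 0.7260064862407574
[array([0.6996, 0.3036, 0.0902]), array([0.7006, 0.1556, 0.0894]), array([0.5485, 0.1551, 0.0828]), array([0.5511, 0.3037, 0.0882])]
lamp [ 0.5899 -0.1752  0.1146] 28.748790552131087 0.8391160016952884
[array([ 0.587 , -0.1439,  0.115 ]), array([ 0.6145, -0.1944,  0.1128]), array([ 0.5931, -0.2064,  0.1165]), array([ 0.5653, -0.1558,  0.1147])]
(array([ 0.5979, -0.1827,  0.0747]), np.float64(27.537071096574284), np.float64(0.31606732654711767))
(array([ 0.5651, -0.1631,  0.0636]), np.float64(29.914949526202935), np.float64(0.290241354627086))
panel [(array([0.4819, 0.3033, 0.0735]), np.float64(0.0036418263695909728)), (array([0.4813, 0.1567, 0.0705]), np.float64(0.0016317616695010635))]
```

Careful with the scale: shifts go in cm and turns go in units of 10 degrees. That gives: 0.21 m is 21, -0.181 m is -18.1, 23.5 degrees is 2.35.

```bash
echo '{"segments": [[21,-18.1,0,2.35],[21,-18.1,0,2.35],[21,-18.1,0,2.35],[21,-18.1,0,2.35],[21,-18.1,0,2.35]]}' > path.dat && python3 shift.py path.dat 0 10
```

```text
time: 0.72
position: [0.3815, -0.3418, 0.2267]
orientation: [[1.0, 0.006, 0.0], [0.006, -1.0, 0.001], [0.0, -0.001, -1.0]]
contact_force: [-0.7, -0.3, 0.6]
width: 0.0463
grasp_force: 0.0
```

```bash
echo '{"segments": [[7,-28,0,0],[7,-28,0,0],[7,-28,0,0],[7,-28,0,0],[7,-28,0,0]]}' > path.dat && python3 shift.py path.dat; echo '{"segments": [[-3.5,-28,0,0],[-3.5,-28,0,0],[-3.5,-28,0,0],[-3.5,-28,0,0],[-3.5,-28,0,0]]}' > path.dat && python3 shift.py path.dat; echo '{"segments": [[0,0,0,0],[0,0,0,0]]}' > path.dat && python3 shift.py path.dat
python3 - <<'E'
from bench import manip
import cv2,numpy as np
for n in("wrist",):
    f=manip.grab_frame(n);cv2.imwrite(f"pics/{n}1.png",f['pixels'][:,:,::-1]);np.savez(f"pics/{n}1.npz",**{k:f[k] for k in("pixels","intrinsics","T")});print(n,f['intrinsics'],f['T'])
E
```

```text
time: 1.35
position: [0.4498, -0.0627, 0.2268]
orientation: [[1.0, 0.004, 0.0], [0.004, -1.0, 0.0], [0.0, -0.0, -1.0]]
contact_force: [0.5, -0.5, 0.1]
width: 0.0008
grasp_force: 0.0
time: 1.98
position: [0.4132, 0.2175, 0.2269]
orientation: [[1.0, 0.005, 0.0], [0.005, -1.0, 0.001], [0.0, -0.001, -1.0]]
contact_force: [0.9, -0.6, -0.3]
width: 0.0005
grasp_force: 0.0
time: 2.22
position: [0.4144, 0.2129, 0.2263]
orientation: [[1.0, 0.0, -0.001], [0.0, -1.0, -0.001], [-0.001, 0.001, -1.0]]
contact_force: [0.3, -0.1, -0.7]
width: 0.0002
grasp_force: 0.0
wrist [[336.00166602   0.         322.24530205]
 [  0.         336.00166602 242.83122146]
 [  0.           0.           1.        ]] [[ 0.0018605  -0.96869953 -0.24822927  0.48009164]
 [-0.99999628 -0.00130693 -0.00239483  0.21228417]
 [ 0.00199545  0.2482328  -0.96869835  0.38542032]
 [ 0.          0.          0.          1.        ]]
```

View pics/wrist1.png

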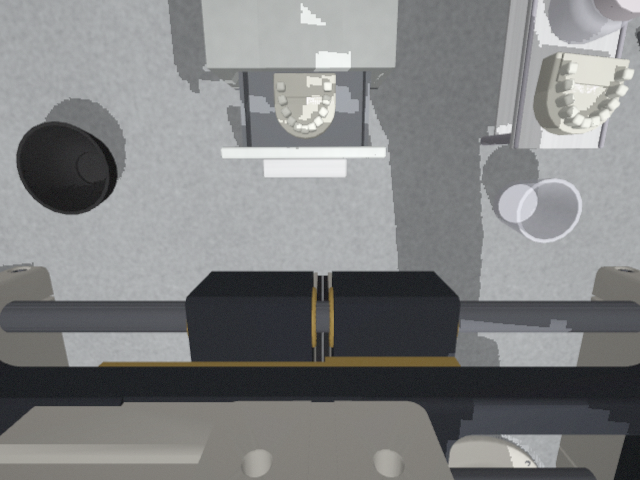

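Wrist view: pull front edge at row 177, cols 263–347 (→ x≈0.461, y≈0.229); bowl at (67,167), cup at (540,210), clear of the descent.

```bash
echo '{"segments": [[0.8,-1.5,6,0],[0.8,-1.5,12,0],[0.8,-1.5,17,0],[0.8,-1.5,17.8,0],[0.8,-1.5,17.8,0]]}' > path.dat && python3 shift.py path.dat; echo '{"segments": [[1.5,0,0,0],[3,0,0,0],[4,0,0,0],[5,0,0,0],[6,0,0,0]]}' > path.dat && python3 shift.py path.dat
```

```text
time: 2.9
position: [0.4231, 0.2286, 0.0495]
orientation: [[1.0, -0.0, 0.0], [-0.0, -1.0, -0.0], [0.0, 0.0, -1.0]]
contact_force: [0.5, 0.5, -0.0]
width: 0.0004
grasp_force: 0.0
time: 3.52
position: [0.4828, 0.2289, 0.0487]
orientation: [[1.0, 0.001, -0.0], [0.001, -1.0, -0.0], [-0.0, 0.0, -1.0]]
contact_force: [-2.3, -0.4, 1.5]
width: 0.0007
grasp_force: 1.0
```

In the tool's units: 0.025 m is 2.5, 0.02 m is 2.

```bash
echo '{"segments": [[1,0,0,0],[2,0,0,0],[2.5,0,0,0],[2.5,0,0,0]]}' > path.dat && python3 shift.py path.dat; echo '{"segments": [[0.2,0,0,0],[0.4,0,0,0],[0.4,0,0,0]]}' > path.dat && python3 shift.py path.dat;echo '{"segments": [[0.2,0,0,0],[0.2,0,0,0]]}' > path.dat && python3 shift.py path.dat
```

```text
time: 4.03
position: [0.5082, 0.2289, 0.0487]
orientation: [[1.0, 0.0, 0.001], [0.0, -1.0, 0.0], [0.001, -0.0, -1.0]]
contact_force: [-0.6, -1.0, 0.7]
width: 0.0002
grasp_force: 0.0
time: 4.4
position: [0.5108, 0.2289, 0.0486]
orientation: [[1.0, 0.001, -0.001], [0.001, -1.0, -0.0], [-0.001, 0.0, -1.0]]
contact_force: [-2.0, -0.9, 1.3]
width: 0.0002
grasp_force: 1.4
time: 4.65
position: [0.5109, 0.2289, 0.0485]
orientation: [[1.0, 0.002, -0.004], [0.002, -1.0, -0.002], [-0.004, 0.002, -1.0]]
contact_force: [-8.2, -1.2, 7.3]
width: 0.0007
grasp_force: 4.0
```

In the tool's units: 0.002 m is 0.2.

```bash
echo '{"segments": [[0.2,0,0,0],[0.2,0,0,0]]}' > path.dat && python3 shift.py path.dat; echo '{"segments": [[-2,0,0,0],[-5,0,0,0],[-8,0,0,0],[-8,0,-5,0],[-8,0,-10,0]]}' > path.dat && python3 shift.py path.dat 0.085;echo '{"segments": [[-1,3,-6,0],[-1,8,-9,0],[0,15,-9,0],[0,21,-9,0],[2,27,-9,0]]}' > path.dat && python3 shift.py path.dat
python3 - <<'E'
from bench import manip
import cv2,numpy as np
f=manip.grab_frame("top");np.savez("pics/top1.npz",**{k:f[k] for k in("pixels","intrinsics","T")})
g=manip.grab_frame("scene");np.savez("pics/scene1.npz",**{k:g[k] for k in("pixels","intrinsics","T")})
c=lambda f,x,y:cv2.resize(f['pixels'][y:y+120,x:x+160,::-1],(400,300),interpolation=cv2.INTER_CUBIC)
cv2.imwrite("pics/z2.png",np.hstack([c(f,130,163),c(g,330,150)]))
E
```

```text
time: 4.9
position: [0.511, 0.2289, 0.0484]
orientation: [[1.0, 0.002, -0.007], [0.002, -1.0, -0.003], [-0.007, 0.003, -1.0]]
contact_force: [-12.6, -0.6, 10.5]
width: 0.0005
grasp_force: 6.3
time: 5.52
position: [0.4353, 0.229, 0.1498]
orientation: [[1.0, 0.002, -0.0], [0.002, -1.0, -0.0], [-0.0, 0.0, -1.0]]
contact_force: [0.5, -0.5, -0.5]
width: 0.0458
grasp_force: 0.0
time: 6.15
position: [0.4538, -0.0374, 0.2397]
orientation: [[1.0, 0.001, 0.003], [0.001, -1.0, -0.002], [0.003, 0.002, -1.0]]
contact_force: [0.7, 1.3, -0.1]
width: 0.0849
grasp_force: 0.0
```

View pics/z2.png

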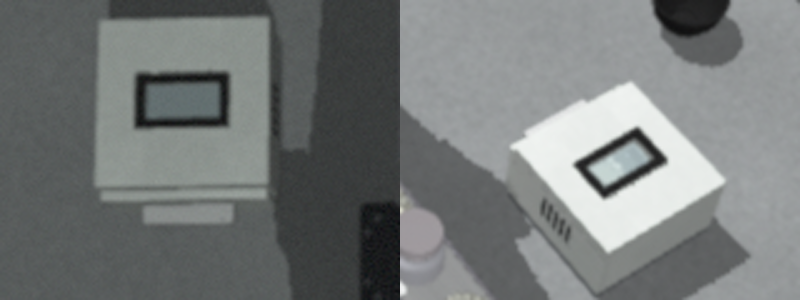

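Drawer is shut (both views; panel flush, pull at (188,213)). Now to the lamp.

In the tool's units: 0.108 m is 10.8, 0.081 m is 8.1, 50 degrees is 5.

```bash
echo '{"segments": [[6,4,0,1],[10.8,8.1,0,2],[10.8,8.1,0,3],[10.8,8.1,0,4],[10.8,8.1,0,5]]}' > path.dat && python3 shift.py path.dat; echo '{"segments": [[0,0,0,0.8],[0,0,0,1.13],[0,0,0,1.13],[0,0,0,1.13]]}' > path.dat && python3 shift.py path.dat
cat > snap.py <<'E'
import sys,cv2,numpy as np
from bench import manip
n,o=sys.argv[1:3];f=manip.grab_frame(n);cv2.imwrite(f"pics/{o}.png",f['pixels'][:,:,::-1]);np.savez(f"pics/{o}.npz",**{k:f[k] for k in("pixels","intrinsics","T")});s=manip.sense();print(s['time'],np.round(s['qpos'],1),np.round(s['position'],4))
E
python3 snap.py wrist w2
```

```text
time: 6.88
position: [0.5624, -0.1157, 0.2386]
orientation: [[0.639, -0.769, 0.001], [-0.769, -0.639, 0.0], [0.0, -0.001, -1.0]]
contact_force: [-0.4, -0.2, -0.0]
width: 0.0851
grasp_force: 0.0
time: 7.38
position: [0.5621, -0.1153, 0.2389]
orientation: [[0.483, -0.876, 0.001], [-0.876, -0.483, -0.0], [0.001, -0.0, -1.0]]
contact_force: [-1.8, 0.4, 0.3]
width: 0.0856
grasp_force: 0.0
7.425 [  21.    19.1  -15.    99.7    5.5   62.  -147. ] [ 0.5621 -0.1154  0.2389]
```

View pics/w2.png

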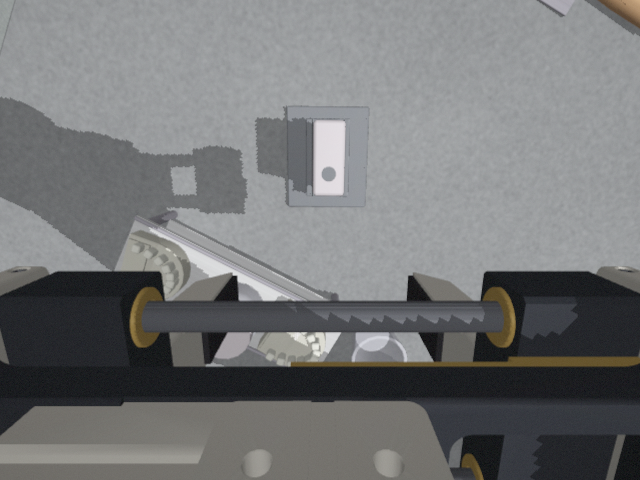

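Lamp top at (313–345,119–195), foot (287–368,106–207): well aligned with this heading. But joint 7 sits at its limit, so I use the half-turned grasp and take the second view from there.

```bash
echo '{"segments": [[3,0,0,-1],[6,0,0,-2],[9,0,0,-3],[12,0,0,-4],[12,0,0,-5]]}' > path.dat && python3 shift.py path.dat; for i in 1 2; do echo '{"segments": [[0,0,0,-1],[0,0,0,-2],[0,0,0,-3],[0,0,0,-4],[0,0,0,-5]]}' > path.dat && python3 shift.py path.dat|grep -A1 time; done; echo '{"segments": [[0,0,0,-1],[0,0,0,-2],[0,0,0,-3],[0,0,0,-3],[0,0,0,-3]]}' > path.dat && python3 shift.py path.dat;python3 snap.py wrist w3
```

```text
time: 8.05
position: [0.6197, -0.2248, 0.2381]
orientation: [[0.981, -0.193, 0.0], [-0.193, -0.981, -0.001], [0.0, 0.001, -1.0]]
contact_force: [0.4, 0.3, 0.7]
width: 0.0848
grasp_force: 0.0
time: 8.68
position: [0.6195, -0.2214, 0.2388]
time: 9.3
position: [0.6195, -0.2215, 0.2389]
time: 9.93
position: [0.6195, -0.2214, 0.2388]
orientation: [[-0.478, 0.879, 0.0], [0.879, 0.478, 0.0], [0.0, 0.0, -1.0]]
contact_force: [-0.4, -0.6, -0.7]
width: 0.0851
grasp_force: 0.0
9.975 [ 49.9  35.1 -49.   86.3  27.3  71.1  25.8] [ 0.6195 -0.2213  0.2388]
```

View pics/w3.png

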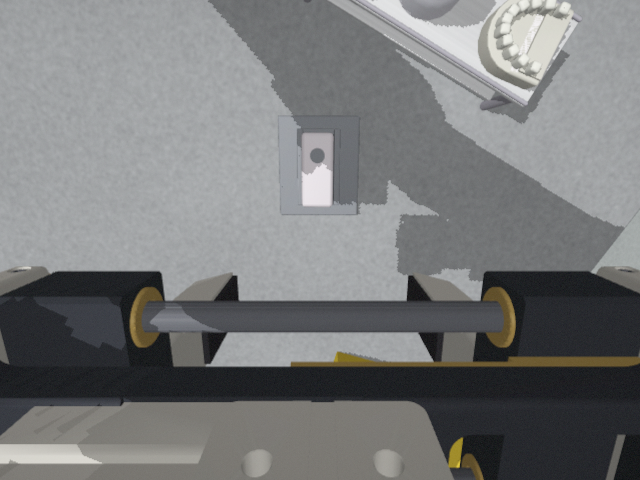

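Run:
```python
from tri import *
cs=[cam('w2'),cam('w3')]
a=np.array([(313.5,195),(313.5,119),(345,119),(345,195)],float);b=np.array([(333,131),(333,206),(302,206),(302,131)],float)
R=rect(cs,[a,b],.026,.06);print('lamp',*R);print([tri(cs,[p,q])[0] for p,q in zip(a,b)])
a=np.array([(287,207),(287,106),(368,106),(368,207)],float);b=np.array([(358,116),(358,214.5),(280,214.5),(280,116)],float)
print('foot',*rect(cs,[a,b],.09,.11))
from bench import manip
s=manip.sense();Rm=s['orientation'];h=np.degrees(np.arctan2(Rm[1,0],Rm[0,0]));print('heading',h)
d=np.array([R[0][0],R[0][1],0.058])-s['position'];print('tool shift',Rm.T@d,'turn',h-(90+R[1]))
```

```text
lamp [ 0.5884 -0.1757  0.1149] 28.78116163585513 0.8254493566818705
[array([ 0.5847, -0.1408,  0.09  ]), array([ 0.6156, -0.1975,  0.098 ]), array([ 0.5919, -0.212 ,  0.088 ]), array([ 0.5613, -0.1548,  0.1008])]
foot [ 0.5887 -0.176   0.0057] 28.791068769125214 1.2740433599961063
heading 118.56985620789428
tool shift [ 0.0549 -0.0055  0.1808] turn -0.21130542796085194
```

Measured top 0.115 m agrees with the stated 0.117. Descend.

```bash
echo '{"segments": [[3,-0.55,4,0.02],[5.5,-0.55,8,0.02],[5.5,-0.55,12,0.02],[5.5,-0.55,16,0.02],[5.5,-0.55,18,0.02]]}' > path.dat && python3 shift.py path.dat; echo '{"segments": [[0,0,0,0],[0,0,0,0]]}' > path.dat && python3 shift.py path.dat; python3 snap.py wrist w4
```

```text
time: 10.6
position: [0.587, -0.1753, 0.0567]
orientation: [[-0.477, 0.879, -0.003], [0.879, 0.477, 0.0], [0.002, -0.002, -1.0]]
contact_force: [-0.4, -0.3, -0.0]
width: 0.085
grasp_force: 0.0
time: 10.85
position: [0.5896, -0.1755, 0.0603]
orientation: [[-0.477, 0.879, 0.002], [0.879, 0.477, -0.0], [-0.002, 0.002, -1.0]]
contact_force: [0.4, 0.1, -0.3]
width: 0.0852
grasp_force: 0.0
10.9 [ 45.   42.3 -43.  100.3  35.8  51.7  15. ] [ 0.5898 -0.1756  0.0605]
```

View pics/w4.png

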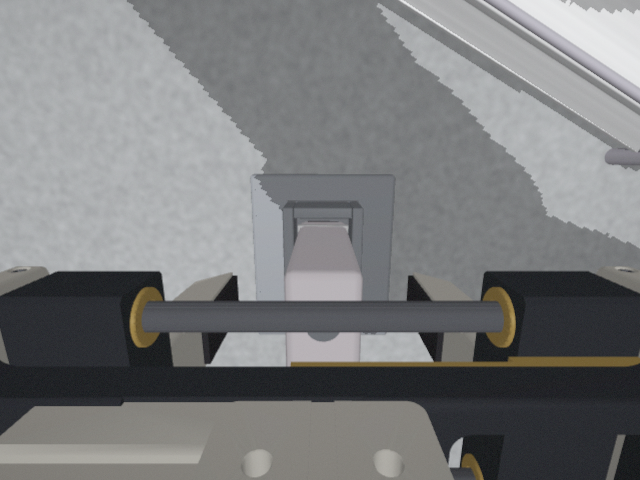

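Lamp (287–360) is centred between the fingers (centre ~322). Close.

```bash
echo '{"segments": [[0,0,0,0],[0,0,0,0],[0,0,0,0],[0,0,0,0],[0,0,0,0]]}' > path.dat && python3 shift.py path.dat 0.015 30;  echo '{"segments": [[0,0,0,0],[0,0,0,0],[0,0,0,0],[0,0,0,0]]}' > path.dat && python3 shift.py path.dat
```

```text
time: 11.52
position: [0.5882, -0.1754, 0.0587]
orientation: [[-0.478, 0.878, -0.0], [0.878, 0.478, 0.0], [0.0, 0.0, -1.0]]
contact_force: [0.5, 0.5, 0.2]
width: 0.0397
grasp_force: 0.0
time: 12.02
position: [0.5883, -0.1754, 0.0587]
orientation: [[-0.478, 0.878, 0.0], [0.878, 0.478, 0.0], [0.0, 0.0, -1.0]]
contact_force: [0.6, 0.1, 0.3]
width: 0.0259
grasp_force: 30.0
```

In the tool's units: -0.19 m is -19, -0.14 m is -14.

```bash
echo '{"segments": [[0,0,-1.5,0],[0,0,-4.5,0],[0,0,-9,0],[0,0,-14,0],[0,0,-19,0]]}' > path.dat && python3 shift.py path.dat; echo '{"segments": [[0,0,0,0],[0,0,0,0],[0,0,0,0]]}' > path.dat && python3 shift.py path.dat; python3 snap.py scene s5; python3 snap.py top t5
python3 - <<'E'
import cv2,numpy as np
a=cv2.imread('pics/s5.png');b=cv2.imread('pics/t5.png')
cv2.imwrite('pics/z5.png',np.hstack([cv2.resize(a[200:350,190:340],(400,400)),cv2.resize(b[140:290,340:490],(400,400))]))
from bench import manip
s=manip.sense();R=s['orientation'];h=np.degrees(np.arctan2(R[1,0],R[0,0]));print(h,R.T@(np.array([.6259,.2296,.24])-s['position']))
E
```

```text
time: 12.65
position: [0.5878, -0.1753, 0.251]
orientation: [[-0.478, 0.878, -0.0], [0.878, 0.478, -0.0], [-0.0, -0.0, -1.0]]
contact_force: [0.1, -0.5, -2.3]
width: 0.026
grasp_force: 30.0
time: 13.02
position: [0.587, -0.1755, 0.2471]
orientation: [[-0.478, 0.879, -0.003], [0.879, 0.478, 0.001], [0.002, -0.002, -1.0]]
contact_force: [-0.4, 0.7, -2.0]
width: 0.0259
grasp_force: 30.0
13.075 [ 50.7  30.5 -51.2  92.5  24.9  69.4  23. ] [ 0.5871 -0.1755  0.2471]
13.125 [ 50.7  30.5 -51.2  92.5  24.9  69.4  23. ] [ 0.5873 -0.1754  0.2472]
118.54519659469308 [0.33732322 0.22744131 0.0075179 ]
```

View pics/z5.png

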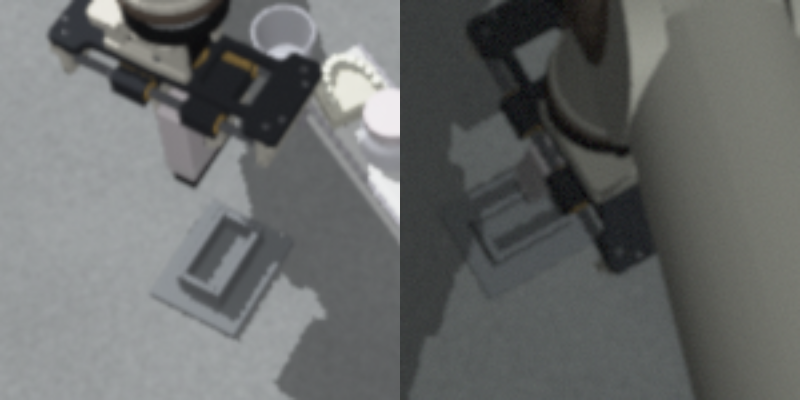

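Lamp is held, out of the cradle (nose at (185,180) left crop). Carry across.

```bash
echo '{"segments": [[2.5,1.7,0,0.3],[6,4,0,0.7],[10,6.7,0,1],[13.5,9,0,1.3],[17,11.4,0,1.5]]}' > path.dat && python3 shift.py path.dat
cat > go.py <<'E'
import sys,numpy as np
from bench import manip
np.set_printoptions(precision=4,suppress=True)
x,y,z,h1=map(float,sys.argv[1:]);s=manip.sense();R=s['orientation'];h=np.degrees(np.arctan2(R[1,0],R[0,0]));print(s['time'],s['position'],R[:,2],'h',h,'shift',R.T@(np.array([x,y,z])-s['position']),'turn',h-h1,'q',s['qpos'],s['width'])
E
python3 go.py .6259 .2296 .247 90.4
```

```text
time: 13.75
position: [0.6067, 0.0297, 0.2478]
orientation: [[-0.233, 0.972, -0.002], [0.972, 0.233, 0.0], [0.001, -0.001, -1.0]]
contact_force: [0.0, -0.4, -2.2]
width: 0.026
grasp_force: 30.0
13.75 [0.6067 0.0297 0.2478] [-0.0015  0.0002 -1.    ] h 103.47103210378215 shift [0.19   0.0652 0.0008] turn 13.071032103782144 q [ 30.5695  29.108  -49.4337  93.3196  23.3544  68.5802 -10.5365] 0.02595374318962128
```

In the tool's units: 0.187 m is 18.7, 0.165 m is 16.5, 13 degrees is 1.3.

```bash
echo '{"segments": [[4.5,1.5,0,0.3],[9,3,0,0.6],[13,4.5,0,0.9],[16.5,5.7,0,1.2],[18.7,6.4,0,1.3]]}' > path.dat && python3 shift.py path.dat; echo '{"segments": [[0,0,0,0],[0,0,0,0],[0,0,0,0]]}' > path.dat && python3 shift.py path.dat|grep posi; python3 go.py .6259 .2296 .19 90.4;  python3 snap.py wrist w6;python3 snap.py scene s6;python3 snap.py top t6
```

```text
time: 14.38
position: [0.6246, 0.228, 0.2476]
orientation: [[-0.011, 1.0, -0.002], [1.0, 0.011, 0.001], [0.001, -0.002, -1.0]]
contact_force: [0.2, 0.0, -1.6]
width: 0.0257
grasp_force: 30.0
position: [0.626, 0.223, 0.2483]
14.75 [0.626  0.223  0.2483] [-0.0004 -0.0012 -1.    ] h 90.4124952121445 shift [ 0.0066 -0.0001  0.0583] turn 0.012495212144500556 q [  8.341   34.22   -45.6549  84.6471  25.1006  71.7482 -39.8496] 0.025840467972297148
14.8 [  8.3  34.2 -45.7  84.6  25.1  71.7 -39.9] [0.6261 0.2232 0.2485]
14.85 [  8.3  34.2 -45.7  84.6  25.1  71.7 -39.9] [0.626  0.2234 0.2486]
14.9 [  8.3  34.2 -45.7  84.6  25.1  71.7 -39.9] [0.626  0.2238 0.2487]
```

Run:
```python
import cv2,numpy as np
a=cv2.imread('pics/s6.png');b=cv2.imread('pics/w6.png')
cv2.imwrite('pics/z6.png',np.hstack([cv2.resize(a[130:280,330:480],(400,400)),cv2.resize(b[0:400,120:520],(400,400))]))
```

```text
(no output)
```

View pics/z6.png

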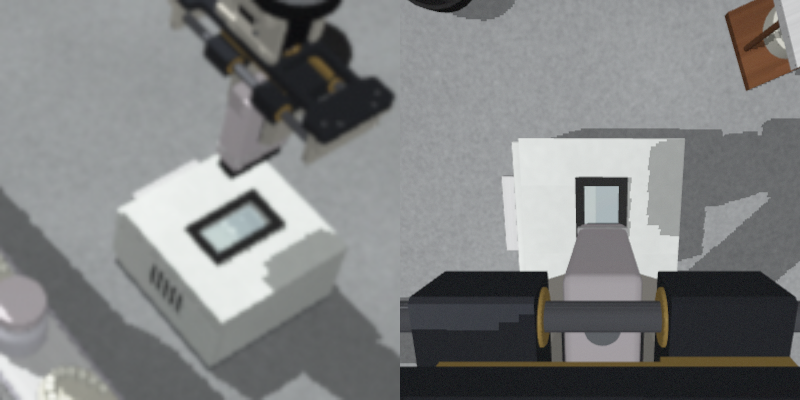

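```bash
python3 - <<'E'
from tri import *
import cv2
g=cv2.imread('pics/w6.png',0).astype(float)
def hit(c,p,z):
    K,T=c;d=T[:3,:3]@np.linalg.inv(K)@[p[0],p[1],1];return (T[:3,3]+d*(z-T[2,3])/d[2])[:2]
c=cam('w6')
def edges(v,o):
    d=np.diff(v);i=[k for k in range(1,len(d)-1) if abs(d[k])>18 and abs(d[k])>=abs(d[k-1]) and abs(d[k])>abs(d[k+1])]
    return [(round(o+k+.5+ (d[k+1]-d[k-1])/max(1e-6,(d[k-1]+d[k]+d[k+1])),2),round(d[k])) for k in i]
for r in (184,200,215):
    e=edges(g[r-2:r+3,225:415].mean(0),225);print(r,e,[hit(c,(q[0],r),.096)[0].round(4) for q in e])
e=edges(g[120:225,305:340].mean(1),120);print(e,[hit(c,(322,q[0]),z)[1].round(4) for q,z in zip(e,[.09]+[.096]*9)])
for r in (226,235):
    e=edges(g[r-1:r+2,275:370].mean(0),275);print('lamp',r,e)
# refit top+scene with z fixed
cs=[cam('top0'),cam('scene0')]
f=lambda a:np.array(a,float)
tb=lambda a:f(a)/2.5+[129.7,162.7]; sb=lambda a:f(a)*[133/400,1/3]+[339.67,59.67]
for nm,a,b,z in (('rim',tb([(135,74),(229,72),(229,126),(137,128)]),sb([(292,462),(214,508),(180,468),(257,423)]),.096),('roof',tb([(99,19),(269,17),(269,188),(96,186)]),sb([(360,487),(222,572),(108,447),(248,369)]),.09)):
    for cc,p in zip(cs,(a,b)): print(nm,np.mean([hit(cc,q,z) for q in p],0))
E
python3 go.py .6259 .2296 .19 90.4
```

```text
184 [(np.float64(72400295.5), -91), (np.float64(1800338.5), -20), (np.float64(347.05), 61), (np.float64(350.41), 32), (np.float64(2600367.5), -44), (np.float64(-13399598.5), -26)] [np.float64(-581.2894), np.float64(-886.7985), np.float64(0.6479), np.float64(0.6509), np.float64(-760.6791), np.float64(-550.325)]
200 [(np.float64(38200295.5), -125), (np.float64(303.83), 76), (np.float64(38600338.5), -89), (np.float64(346.85), 58), (np.float64(351.08), 28), (np.float64(-17599632.5), -29), (np.float64(-16199599.5), -27)] [np.float64(-585.7825), np.float64(0.6082), np.float64(-585.6819), np.float64(0.6481), np.float64(0.652), np.float64(-556.5195), np.float64(-554.8794)]
215 [(np.float64(15200295.5), -153), (np.float64(303.97), 79), (np.float64(-46999662.5), -62), (np.float64(346.56), 55), (np.float64(349.13), 36), (np.float64(9400368.5), -20), (np.float64(24200400.5), -26)] [np.float64(-600.5732), np.float64(0.6083), np.float64(-568.7687), np.float64(0.6482), np.float64(0.6506), np.float64(-616.6483), np.float64(-591.2821)]
[(np.float64(-19371301.07), -28), (np.float64(137.81), 75), (np.float64(-30799823.5), -78), (np.float64(185.66), 113), (np.float64(12600222.5), -49)] [np.float64(1.5149), np.float64(0.3043), np.float64(1.4918), np.float64(0.2624), np.float64(1.492)]
lamp 226 [(np.float64(-16666371.17), -111), (np.float64(300.5), 18), (np.float64(346.46), 40), (np.float64(350.14), 37)]
lamp 235 [(np.float64(7666962.17), -108), (np.float64(297.84), 27), (np.float64(347.66), 29), (np.float64(349.0), 28)]
rim [0.6238 0.2272]
rim [0.6289 0.2287]
roof [0.6238 0.2277]
roof [0.6267 0.2298]
14.9 [0.626  0.2238 0.2487] [ 0.0001 -0.0005 -1.    ] h 90.44311508021438 shift [ 0.0059 -0.      0.0587] turn 0.0431150802143776 q [  8.32    34.201  -45.6947  84.6334  25.0891  71.7416 -39.8637] 0.025758370580417547
```

Port centre in wrist frame: cols 295.5–347 (mid 321.2), far inner edge row 185.7 → x≈0.6245, y≈0.2294, yaw≈0.4°; consistent with top/scene after the grasp-derived bias. Descend to a standoff first.

```bash
echo '{"segments": [[0.3,-0.1,1.5,0],[0.57,-0.15,3.5,0],[0.57,-0.15,5.5,0],[0.57,-0.15,6.8,0],[0.57,-0.15,7.3,0]]}' > path.dat && python3 shift.py path.dat; echo '{"segments": [[0,0,0,0],[0,0,0,0],[0,0,0,0],[0,0,0,0],[0,0,0,0]]}' > path.dat && python3 shift.py path.dat|grep force;  python3 snap.py wrist w7; python3 snap.py scene s7; python3 go.py .6245 .2295 .153 90.4
python3 - <<'E'
from tri import *
import cv2
from bench import manip
s=manip.sense();p=s['position'];R=s['orientation']
c=cam('w7');g=cv2.imread('pics/w7.png',0).astype(float)
# predicted lamp corners: tool coords (x fwd=lamp long, y thin), lens .0467 beyond TCP
for nm,h,z in(('nosebot',(.027,.010),.0467),('nosetop',(.027,.010),.0307),('bodybot',(.030,.013),.0307),('bodytop',(.030,.013),-.0583)):
    print(nm,proj(c,[p+R@[h[0],k*h[1],z] for k in(-1,1)]).round(1).ravel())
yaw=np.radians(.4);Rz=np.array([[np.cos(yaw),-np.sin(yaw)],[np.sin(yaw),np.cos(yaw)]])
for nm,q in(('rimouterfar',(.024,.041)),('riminnerfar',(.016,.033))):
    print(nm,proj(c,[np.r_[[.6245,.2295]+Rz@[k*q[0],q[1]],.096] for k in(-1,1)]).round(1).ravel())
print('roof far',proj(c,[np.r_[[.6245,.2295]+Rz@[k*.075,.075],.09] for k in(-1,1)]).round(1).ravel())
def edges(v,o):
    d=np.abs(np.diff(cv2.GaussianBlur(v.reshape(1,-1),(3,1),0).ravel()));out=[]
    for k in range(1,len(d)-1):
        if d[k]>8 and d[k]>=d[k-1] and d[k]>d[k+1]:out.append(round(o+k+.5+(d[k+1]-d[k-1])/2/(2*d[k]-d[k-1]-d[k+1]),1))
    return out
for r in range(150,290,10):print(r,edges(g[r-1:r+2,270:375].mean(0),270))
print('col',edges(g[60:300,312:332].mean(1),60))
E
```

```text
time: 15.52
position: [0.6235, 0.2304, 0.174]
orientation: [[-0.01, 1.0, -0.002], [1.0, 0.009, -0.001], [-0.001, -0.002, -1.0]]
contact_force: [-0.2, -0.2, -1.4]
width: 0.026
grasp_force: 30.0
contact_force: [0.1, 0.3, -2.2]
grasp_force: 30.0
16.2 [  6.7  38.  -43.8  88.6  28.1  64.8 -42.6] [0.6242 0.2308 0.1759]
16.25 [  6.7  38.  -43.8  88.6  28.1  64.8 -42.6] [0.6241 0.2308 0.1758]
16.25 [0.6241 0.2308 0.1758] [ 0.0001 -0.     -1.    ] h 90.53785860830722 shift [-0.0013  0.0004  0.0228] turn 0.1378586083072122 q [  6.7014  38.0196 -43.7675  88.6149  28.095   64.805  -42.5999] 0.02574600825539302
nosebot [307.  220.4 339.1 220.5]
nosetop [305.8 225.6 340.5 225.6]
bodybot [300.5 220.4 345.8 220.5]
bodytop [283.3 272.2 365.2 272.3]
rimouterfar [289.7 194.  357.5 194.2]
riminnerfar [301.1 205.3 345.9 205.4]
roof far [216.7 144.  430.8 144.9]
150 []
160 [np.float64(328.4), np.float64(332.7)]
170 [np.float64(324.4)]
180 [np.float64(323.4)]
190 [np.float64(322.4)]
200 [np.float64(289.4), np.float64(356.8)]
210 [np.float64(289.6), np.float64(301.0), np.float64(345.3), np.float64(356.6)]
220 [np.float64(290.0), np.float64(301.1), np.float64(344.9), np.float64(356.3)]
230 [np.float64(290.1), np.float64(296.5), np.float64(299.6), np.float64(344.8), np.float64(347.6), np.float64(356.0)]
240 [np.float64(290.3), np.float64(295.4), np.float64(348.8), np.float64(355.7)]
250 [np.float64(290.3), np.float64(292.4), np.float64(352.2), np.float64(355.3)]
260 [np.float64(289.2), np.float64(355.5)]
270 [np.float64(285.8), np.float64(358.5)]
280 [np.float64(283.9), np.float64(360.1)]
col [np.float64(130.5), np.float64(144.4), np.float64(193.6), np.float64(205.5), np.float64(222.3)]
```

Careful with the scale: shifts go in cm and turns go in units of 10 degrees. That gives: 0.023 m is 2.3, -0.001 m is -0.1, 0.1 degrees is 0.01.

```bash
echo '{"segments": [[-0.1,0.08,0.8,0.01],[-0.1,0.08,1.5,0.01],[-0.1,0.08,2,0.01],[-0.1,0.08,2.3,0.01],[-0.1,0.08,2.3,0.01]]}' > path.dat && python3 shift.py path.dat|grep force; echo '{"segments": [[0,0,0,0],[0,0,0,0],[0,0,0,0],[0,0,0,0],[0,0,0,0]]}' > path.dat && python3 shift.py path.dat|grep force;  python3 go.py .6249 .2298 .1527 90.4; python3 snap.py scene s8; python3 snap.py wrist w8
python3 - <<'E'
from tri import *
import cv2
# lens height / offset check in the fixed scene view: is there lamp nose (dark) just above rim?
from bench import manip
s=manip.sense();p=s['position'];R=s['orientation'];c=cam('s8')
print('pred nose bottom corners',proj(c,[p+R@[a*.027,b*.010,.0467] for a,b in((1,1),(-1,1),(-1,-1),(1,-1))]).round(1).tolist())
print('pred body bottom corners',proj(c,[p+R@[a*.030,b*.013,.0307] for a,b in((1,1),(-1,1),(-1,-1),(1,-1))]).round(1).tolist())
print('pred rim outer',proj(c,[[.6249+a*.024,.2297+b*.041,.096] for a,b in((1,1),(1,-1),(-1,-1),(-1,1))]).round(1).tolist())
g=cv2.imread('pics/s8.png',0);print(g[190:232,396:440:2])
E
```

```text
contact_force: [-0.7, 0.0, -2.0]
grasp_force: 30.0
contact_force: [-0.3, 0.6, -2.8]
grasp_force: 30.0
17.5 [0.6249 0.2298 0.1528] [ 0.0001 -0.     -1.    ] h 90.43677617616295 shift [ 0.     -0.      0.0001] turn 0.03677617616294526 q [  6.333   39.3827 -42.9812  89.5694  29.1314  62.7128 -43.3241] 0.025808410254126782
17.55 [  6.3  39.4 -43.   89.6  29.1  62.7 -43.3] [0.6249 0.2298 0.1528]
17.6 [  6.3  39.4 -43.   89.6  29.1  62.7 -43.3] [0.6249 0.2298 0.1527]
pred nose bottom corners [[429.1, 208.8], [412.1, 218.8], [407.0, 213.2], [423.9, 203.4]]
pred body bottom corners [[431.9, 205.3], [412.8, 216.5], [406.1, 209.2], [425.1, 198.2]]
pred rim outer [[436.4, 212.6], [410.5, 227.6], [398.5, 214.1], [424.2, 199.6]]
[[154 160 171 207 184 206 230 234 132 141 155 150  51  49  51  51  42  43
   26  32  34  31]
 [154 171 206 227 221 231 236 233 127 128 154 145  41  44  50  51  42  45
   28  30  32  31]
 [165 205 226 232 235 236 236 232 130 120 164 147  35  37  49  52  46  37
   29  26  32  32]
 [197 226 231 235 237 237 236 227 130 119 157 158  37  31  46  51  50  39
   30  24  30  31]
 [
[... 2832 characters left out ...]
8  63 118 153 158 156 156 157
  157 155 155 157]
 [235 235 235 236 235 215  87  44  59  39  46 112 149 157 158 158 156 157
  157 155 155 157]
 [236 236 236 237 236 234 154  46  40  49 103 146 157 156 158 157 156 157
  158 155 154 156]
 [236 236 237 236 236 236 214  71  41 105 153 161 159 157 157 157 156 157
  157 156 154 155]
 [235 236 236 236 235 236 233 137  81 156 209 182 160 157 156 156 156 157
  157 156 154 153]
 [233 235 235 235 235 235 236 208 172 211 234 220 182 158 156 156 156 156
  157 156 154 154]
 [227 235 234 234 235 235 235 232 226 234 236 235 219 164 156 155 155 155
  157 155 155 154]
 [208 234 233 234 235 235 234 235 234 236 236 236 232 206 164 156 155 156
  157 155 155 155]]
```

Scene pixels: nose's low corner about (413,218), rim's low corner about (412,228). Both match predictions to about 1 px, so the lamp is centred about 1 cm above the rim and steady. Hand in.

```bash
python3 -c "
from bench import manip
print(manip.finish_job())"
```

```text
the job is handed in; nothing more can be done
None
```

I pushed the drawer fully shut, then carried the lamp over the rack. The job was handed in with the arm still holding the lamp upright, centred and lined up over the port, with its lens about 1 cm above the rim.

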